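Snap a pen tube into the engraving cradle and slide it to the stop

ROBOT

A 6-joint arm with a two-finger parallel gripper is mounted at the origin on a cart in front of the work surface, level with it; the furniture and walls round the work are solid. World frame = base frame: x ahead of the robot, y to its left, z up, the work surface at z = 0. Lengths are in mm, angles in rad, forces in N, time in s.
With the tool pointing down it reaches from about 350 to 925 mm from the base axis. Payload 6.4 kg.
Tool frame: the origin (TCP) lies on the centre line of the jaws, within the pads' length; the fingertips stand 19 mm ahead of it and the grasp point (between the pads) is the TCP; y points along the fingers, z is the direction in which the jaws open and shut, and the axes are right-handed (so a half turn about y gives the same grasp; the last joint's range is limited). The gripper opens to 94 mm and grips with 3 to 60 N. Pads are 16 mm wide; open, the fingers measure 119 mm over their backs; the gripper's body (75 mm by 177 mm) begins 78 mm behind the grasp point.
Start: joints at [-1.495, 0.245, 1.558, -0, 1.339, -0.174], TCP at [160.691, -629.835, 192.755] pointing down, gripper open.
Joint ranges: [-3.13, 3.13], [-1.02, 2.26], [0.13, 2.54], [-0.95, 4.09], [0.21, 2.88], [-2.74, 2.74]. Speed limits (rad/s): [2.57, 2.57, 3.14, 3.14, 3.14, 3.14].

INTERFACE

Orientations are given as a unit quaternion [x, y, z, w].
In Python, from bench import manip gives the robot as it stands.
- The arm moves only by the shell command python3 -m pendant 'ROWS' [FORCE]. ROWS is JSON, one flat list of numbers, 7 for each row, row after row: the shift along the world's x, y, z in m, then the turn, a rotation vector about the world's x, y, z in rad, then the closure, from -1 (fully open) to 1 (shut), so that 0 is half open. A call has 1 to 12 rows; each row is the pose to reach, as a shift and turn from the pose commanded when the call began; what a row does not reach only later rows make up. A row lasts 1/10 s, in which the tool goes at most 50 mm and 8.59 degrees, less where a joint would pass 70% of its speed; a pose out of reach is approached as far as the arm can. A call with a gripper value outside its range is refused whole. The fingers move at their own pace and stop on an object; FORCE is the grip in N (left out, the last holds). Time passes only in rows, so rows that repeat a pose let the fingers close. It gives the time, the measured TCP pose, the force and the opening at its end, in the units of the state.
- manip.state(): the state, without advancing time (a new reading comes with each control period).
- manip.get_image(name): name is "side" or "top"; returns the picture (400x640x3 uint8, red, green, blue); there is no depth.
- manip.camera_params(name): a dict with "intrinsics" (3x3 intrinsics, pixels), "R" (3x3) and "t" (3): a world point X has camera coordinates R X + t. Camera axes: x right, y down, z forward; pixel columns grow to the right and rows downward; lengths in mm; the calibration is good to about 2 mm. A picture is of the moment at which its call begins. camera_params takes no time and is no camera call.
- manip.finish_job(): hands the job in, once; it reports no verdict.
The state is a dict: "time_s": time; "q": joint angles; "joint_vel": joint speeds; "effort": joint torques, N m; "tcp_pos": TCP position; "tool_rot": TCP orientation; "force": force on the tool from outside, world axes, zero at the start; "ft_torque": the same for the moment, N m; "gripper_width": finger opening in mm.
Only numpy, scipy, OpenCV 4.12 (cv2) and the standard library are available. Lean on these libraries where they do the work, as an engineer would, in place of code of your own. Each camera call takes 0.05 s, during which the arm holds its last target.

TASK

Load the aluminium pen tube for engraving: take it from its wooden rest and snap it sideways into both spring clips of the cradle, clear of the end stop. Then slide it along in the clips until its end bears lightly on the sprung pin of the stop, without forcing clips or pin, and let go so that it stays there. Leave the eraser, ink pad and tape roll alone.

Things in the scene. Friction and masses are not known exactly. Their poses are not given: they have to be found in the camera images.
- tube_mid (a point): centre of the aluminium pen tube: plain cylinder, 20 mm diameter, 170 mm long, 50 g, both ends alike. Its y axis runs along the tube. At the start it lies in the rest, axis 34 mm above the counter. The middle is free to grasp.
- rest: wooden pen rest fixed to the counter; origin at the centre of its underside. Base plate 50 x 124 x 8 mm; two V-notched uprights, 12 mm thick and 35 mm high, at y = -50 and +50 mm carry the tube along the rest's y axis, up to 10 mm off centre along y; between them it is open down to the plate.
- seat (a point): centre of the cradle's seat: midway between the two clips, on the axis of a fully seated tube, 42 mm above the counter; y axis along the seat towards the end stop, z up. Between the clips it is open down to the base plate, 32 mm below the axis. A home tube sits on the hard saddles of both clips and slides endwise against 2 to 8 N of friction.
- stop: aluminium end stop, block 34 x 22 x 46 mm; origin on the tube axis at the face towards the clips, 120 mm from the seat centre. A steel pin 9 mm thick sticks out of it along -y, 13 to 33 mm, set anew each time and not measured: find it by feel (or sight). A tube centred at y = -5 mm or less in the seat clears it. The tip is sprung: yields 4 mm at 0.8 N per mm, then is rigid.
- cradle: the whole cradle, fixed to the counter: wooden base plate 64 mm wide, 10 mm thick, from y = -70 to y = +145 mm, with the clips and the stop; origin at counter height under the seat centre, y axis along the seat towards the stop.
- tube: the pen tube as a body; origin 10 mm below its axis at mid-length as it first lies (use tube_mid for the grasp).
- eraser: bystander: small eraser in a paper sleeve, 46 x 37 x 12 mm, origin at the centre of its underside
- ink_pad: bystander: round ink pad tin, 70 mm across, 18 mm high, origin at the centre of its underside
- tape_roll: bystander: roll of paper tape lying flat, 46 mm across, 15 mm high, origin at the centre of its underside
- clip_near (a point): centre of the clip nearer the stop, on the seated tube's axis, 50 mm from the seat centre (y +50). Each clip is 12 mm wide along y: a pair of sprung grey plastic jaws open upwards, the tips of the flared lips 15 mm above the axis and 14 mm to each side. They guide in a tube up to about 3 mm off sideways.
- clip_far (a point): the same for the clip further from the stop (y -50). A tube pressed down meets the lips with its axis about 16 mm above the seat; pressing with 8 to 20 N in all snaps it past the lips of both clips.

How it is judged (in metres and radians):
On the way, in this order (a step that is already met when the one before it is completed fails the run):
1. the tube is snapped home in both clips, not touching the stop (z of tube_mid in the frame of seat between -0.0025 and 0.0025 m and x of tube_mid in the frame of seat between -0.0025 and 0.0025 m and y of tube_mid in the frame of seat between -0.035 and 0.035 m and angle between the y axis of tube_mid and the y axis of seat, either way round below 0.03 rad and contact force between tube and stop below 0.1 N), for 0.1 s.
2. the tube's end bears on the stop's pin (contact force between tube and stop above 0.5 N), for 0.2 s.
At the end, for the whole second after the job is handed in: The tube is home in both clips (axis within 2.5 mm of the seat sideways and in height, within 0.03 rad in direction), its end still bears on the stop's pin with more than 0.3 N, and it is released and at rest (z of tube_mid in the frame of seat between -0.0025 and 0.0025 m and x of tube_mid in the frame of seat between -0.0025 and 0.0025 m and angle between the y axis of tube_mid and the y axis of seat, either way round below 0.03 rad and contact force between tube and stop above 0.3 N and linear speed of tube below 0.01 m/s); the robot touches nothing.
It fails at once if the tube is rammed on the stop (over 15 N) (contact force between tube and stop above 15 N).
It fails at once if the tube is forced into the cradle (over 40 N) (contact force between tube and cradle above 40 N).
It fails at once if a bystander is moved more than 20 mm (distance of any of eraser, ink_pad, tape_roll from where it was at the start of the episode above 0.02 m).
It also fails if it takes over 58 s, if anything falls off the work surface, if the arm or the gripper's body presses on something with over 40 N, if the wrist force passes 120 N, or if a joint passes its speed limit or range.

## Working session

There is one attempt and no reset: what is moved stays moved. The work goes in short steps, Python scripts to look and compute and a shell command to move; the robot and the scene stay as the last step left them, time stands still between calls to the robot, and variables do not carry over. Pictures are saved under pics/ and viewed, and the job is handed in when it is done.

```bash
mkdir -p pics; python3 - <<'E'
from bench import manip
import cv2
for n in("side","top"):
    im=manip.get_image(n); cv2.imwrite(f"pics/{n}0.png",im[:,:,::-1])
    p=manip.camera_params(n); print(n,p)
print(manip.state())
E
```

```text
side {'intrinsics': array([[499.04936249,   0.        , 311.73233435],
       [  0.        , 499.04936249, 195.36992896],
       [  0.        ,   0.        ,   1.        ]]), 'R': array([[ 0.02823428,  0.99947901, -0.01563778],
       [ 0.78486841, -0.03185412, -0.61884319],
       [-0.6190189 ,  0.00519899, -0.78535888]]), 't': array([ -18.82048449, -390.92599818, 1499.37847995])}
top {'intrinsics': array([[454.66786546,   0.        , 324.65579416],
       [  0.        , 454.66786546, 203.77321382],
       [  0.        ,   0.        ,   1.        ]]), 'R': array([[ 0.02076651, -0.99961961,  0.01814881],
       [-0.99120596, -0.0229578 , -0.13032148],
       [ 0.13068856, -0.01528289, -0.99130567]]), 't': array([-7.76668051e-01,  5.64195932e+02,  1.08159277e+03])}
{'time_s': 0.1, 'q': array([-1.49513303e+00,  2.45738786e-01,  1.55884723e+00, -2.95845750e-05,
        1.33870752e+00, -1.74140302e-01]), 'joint_vel': array([-0.00140827, -0.00224765, -0.00155081, -0.00063824,  0.00055628,
       -0.00120924]), 'effort': array([ 1.06631096e-04, -4.16914380e+01, -3.15526485e+01,  6.86335168e-02,
        3.09724978e-02, -5.20685865e-05]), 'tcp_pos': array([ 160.61886584, -629.2769296 ,  191.78318743]), 'tool_rot': array([-0.08807238,  0.70219892, -0.70099667,  0.08811125]), 'force': array([-0.03548023, -0.89877407,  0.43371798]), 'ft_torque': array([-0.0028875 ,  0.00599388, -0.03655764]), 'gripper_width': 94.04537756895165}
```

View pics/side0.png

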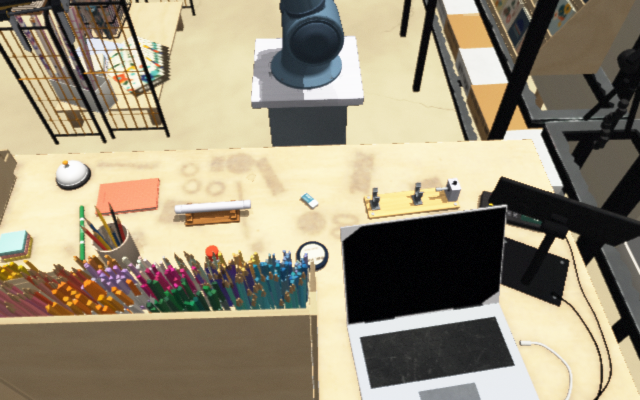

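View pics/top0.png

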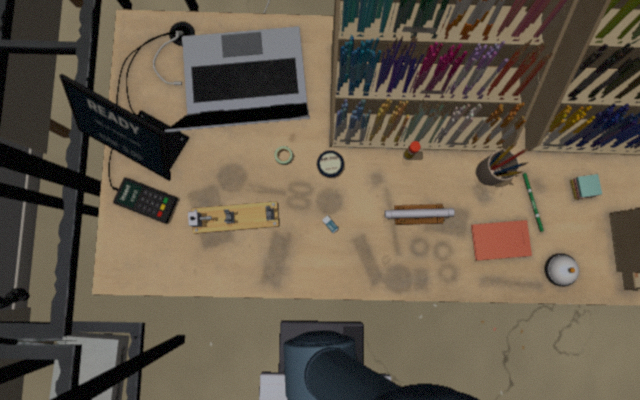

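```bash
python3 - <<'E'
import cv2,numpy as np
s=cv2.imread("pics/side0.png");t=cv2.imread("pics/top0.png")
f=lambda a,k:cv2.resize(a,None,fx=k,fy=k,interpolation=cv2.INTER_CUBIC)
a=f(t[180:250,170:300],6);b=f(t[190:240,370:470],6);c=f(s[170:225,355:475],6);d=f(s[190:235,160:270],6)
def st(u,v):
    w=max(u.shape[1],v.shape[1]);p=lambda i:cv2.copyMakeBorder(i,0,6,0,w-i.shape[1],cv2.BORDER_CONSTANT)
    return np.vstack([p(u),p(v)])
x=st(a,c);y=st(b,d)
cv2.imwrite("pics/z1.png",x[:,:800]);cv2.imwrite("pics/z2.png",y[:,:800]);print(x.shape,y.shape)
E
```

```text
(762, 780, 3) (582, 660, 3)
```

View pics/z1.png

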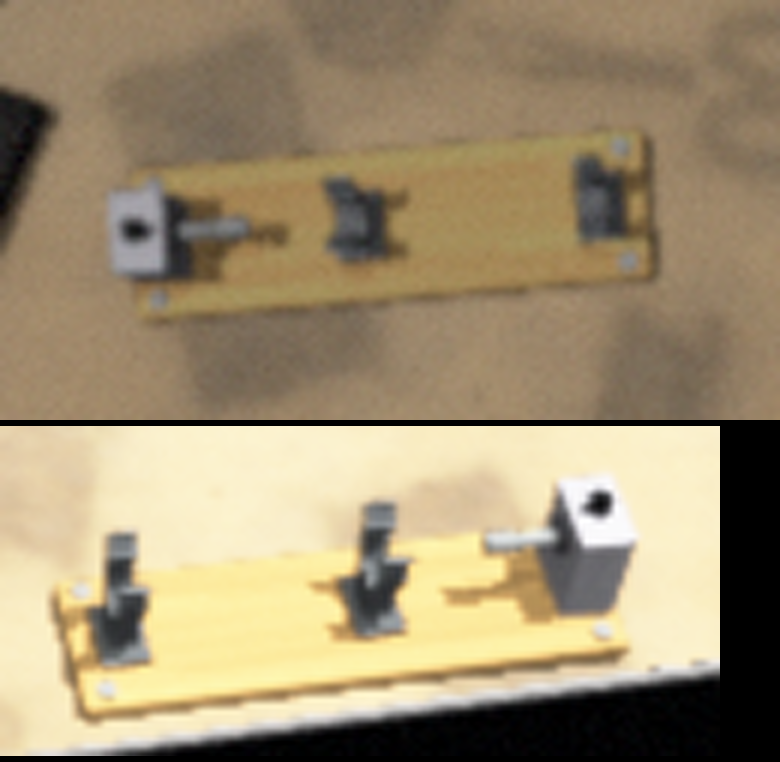

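View pics/z2.png

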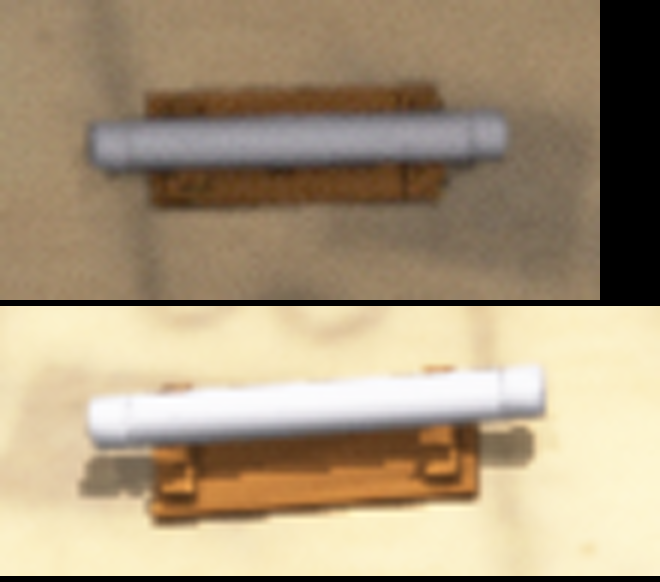

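```bash
cat > h.py <<'E'
import numpy as np,cv2
from bench import manip
P={n:manip.camera_params(n) for n in("side","top")}
def ray(n,uv,z):
    p=P[n];d=np.linalg.solve(p["intrinsics"],[uv[0],uv[1],1.]);R=p["R"];o=-R.T@p["t"];d=R.T@d
    return (o+d*(z-o[2])/d[2])
def proj(n,X):
    p=P[n];c=p["R"]@np.asarray(X,float)+p["t"];q=p["intrinsics"]@c;return q[:2]/q[2]
def tri(us,ut):
    A=[];b=[]
    for n,uv in(("side",us),("top",ut)):
        p=P[n];M=p["intrinsics"]@np.c_[p["R"],p["t"]]
        for i in(0,1):
            r=uv[i]*M[2]-M[i];A.append(r[:3]);b.append(-r[3])
    X=np.linalg.lstsq(np.array(A),np.array(b),rcond=None)[0]
    return X,[np.linalg.norm(proj(n,X)-u) for n,u in(("side",us),("top",ut))]
E
python3 - <<'E'
from h import *
s=cv2.imread("pics/side0.png");t=cv2.imread("pics/top0.png")
def roi(im,x0,y0,x1,y1): return cv2.cvtColor(im[y0:y1,x0:x1],cv2.COLOR_BGR2HSV).astype(int)
for n,im,r in(("top",t,(190,195,285,240)),("side",s,(358,175,465,222)),("top",t,(375,195,465,230)),("side",s,(165,190,260,235))):
    h=roi(im,*r); print(n,r)
    for i in range(4,h.shape[0],8): print(i+r[1],[tuple(map(int,h[i,j])) for j in range(4,h.shape[1],9)])
E
```

```text
top (190, 195, 285, 240)
199 [(18, 72, 127), (17, 68, 123), (17, 74, 124), (15, 77, 146), (16, 83, 153), (17, 85, 159), (18, 88, 154), (18, 84, 149), (16, 84, 154), (16, 84, 152), (18, 84, 148)]
207 [(17, 93, 124), (18, 103, 146), (21, 115, 148), (21, 117, 159), (21, 111, 165), (21, 115, 162), (20, 115, 166), (18, 123, 164), (23, 24, 94), (19, 117, 164), (17, 84, 148)]
215 [(130, 9, 168), (16, 123, 95), (18, 123, 164), (18, 118, 166), (130, 10, 73), (20, 116, 163), (20, 117, 164), (20, 116, 165), (18, 63, 109), (18, 117, 153), (18, 87, 155)]
223 [(128, 6, 170), (17, 135, 98), (20, 117, 163), (19, 118, 166), (16, 79, 110), (19, 122, 165), (19, 123, 164), (19, 125, 161), (18, 118, 166), (19, 14, 141), (17, 88, 157)]
231 [(21, 100, 164), (20, 113, 156), (19, 114, 134), (17, 109, 122), (17, 79, 123), (18, 79, 155), (19, 79, 155), (18, 84, 161), (16, 84, 158), (17, 80, 137), (17, 82, 147)]
239 [(17, 86, 154), (15, 78, 127), (15, 71, 119), (16, 69, 122), (16, 79, 135), (17, 83, 156), (19, 86, 163), (16, 83, 159), (18, 85, 153), (16, 73, 123), (14, 80, 121)]
side (358, 175, 465, 222)
179 [(
[... 2110 characters left out ...]
24, 50, 252)]
210 [(19, 65, 229), (130, 3, 229), (133, 9, 198), (120, 6, 175), (120, 9, 147), (158, 9, 115), (11, 49, 99), (14, 158, 157), (18, 77, 205), (23, 64, 244), (25, 45, 252)]
218 [(18, 70, 227), (19, 77, 139), (14, 177, 114), (14, 170, 144), (15, 173, 199), (15, 170, 189), (15, 172, 187), (14, 175, 105), (21, 66, 236), (23, 56, 246), (25, 45, 252)]
226 [(22, 58, 247), (23, 63, 244), (17, 100, 158), (20, 69, 233), (22, 60, 246), (23, 59, 250), (24, 58, 251), (24, 50, 252), (22, 60, 245), (23, 55, 247), (24, 46, 252)]
234 [(23, 57, 250), (23, 55, 251), (24, 54, 251), (23, 54, 251), (23, 58, 250), (23, 59, 250), (23, 57, 251), (24, 56, 250), (23, 55, 248), (22, 55, 247), (23, 47, 251)]
```

```bash
python3 - <<'E'
from h import *
ims={"side":cv2.imread("pics/side0.png"),"top":cv2.imread("pics/top0.png")}
def tube(n,r,lab):
    x0,y0,x1,y1=r;h=cv2.cvtColor(ims[n][y0:y1,x0:x1],cv2.COLOR_BGR2HSV)
    m=((h[...,1]<(42 if n=="top" else 30))&(h[...,2]>70)).astype(np.uint8)
    nn,l,st,_=cv2.connectedComponentsWithStats(m);k=1+np.argmax(st[1:,4]);ys,xs=np.nonzero(l==k)
    rc=cv2.minAreaRect(np.c_[xs+x0,ys+y0].astype(np.float32));b=cv2.boxPoints(rc)
    b=b[np.argsort(b[:,0])];L=b[:2].mean(0);Rr=b[2:].mean(0)
    print(n,lab,rc,st[k,4]);
    return L,Rr
T=tube("top",(375,195,465,230),"tube");S=tube("side",(165,190,260,235),"tube")
for e in T: print("top z34",ray("top",e,34).round(1))
for e in S: print("side z34",ray("side",e,34).round(1))
print(tri(S[1],T[0]),tri(S[0],T[1]))
# plate edges
def plate(n,r):
    x0,y0,x1,y1=r;h=cv2.cvtColor(ims[n][y0:y1,x0:x1],cv2.COLOR_BGR2HSV);h=cv2.GaussianBlur(h,(1,1),0)
    sat=h[...,1].astype(int)
    m=(sat>(101 if n=="top" else 76))
    cv2.imwrite(f"pics/m_{n}.png",cv2.resize((m*255).astype(np.uint8),None,fx=6,fy=6,interpolation=0))
plate("top",(180,195,290,240));plate("side",(355,170,470,225))
E
```

```text
top tube ((419.49969482421875, 212.9912567138672), (8.328207969665527, 69.16795349121094), 87.99044799804688) 570
side tube ((212.5272979736328, 206.3683624267578), (8.495245933532715, 75.53379821777344), 85.76361083984375) 630
top z34 [ 542.  -137.6   34. ]
top z34 [ 551.9 -308.9   34. ]
side z34 [ 552.2 -306.1   34. ]
side z34 [ 543.2 -136.1   34. ]
(array([ 542.10370336, -136.9598296 ,   32.71947043]), [np.float64(0.28754422164949434), np.float64(0.3194920397916573)]) (array([ 551.81175072, -307.46707676,   33.80075017]), [np.float64(0.5605859384987796), np.float64(0.6155868909631548)])
```

View pics/m_top.png

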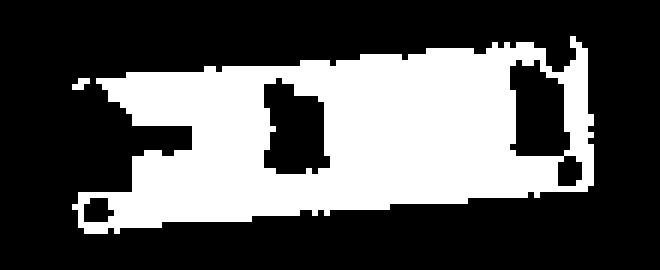

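View pics/m_side.png

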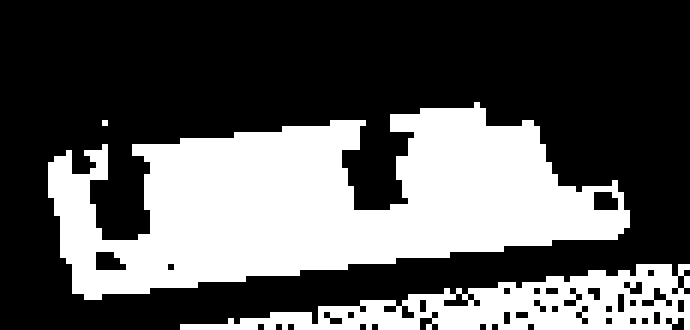

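```bash
python3 - <<'E'
from h import *
ims={"side":cv2.imread("pics/side0.png"),"top":cv2.imread("pics/top0.png")}
def edges(n,r,thr,cols_top,cols_bot):
    x0,y0,x1,y1=r;s=cv2.cvtColor(ims[n],cv2.COLOR_BGR2HSV)[...,1].astype(float)
    out=[]
    for cols,sgn in((cols_top,1),(cols_bot,-1)):
        pts=[]
        for c in range(*cols):
            col=s[y0:y1,c]; rng=range(0,y1-y0-1) if sgn==1 else range(y1-y0-1,0,-1)
            for i in rng:
                j=i+sgn
                if col[i]<=thr<col[j]: pts.append((c,y0+i+sgn*(thr-col[i])/(col[j]-col[i])));break
        pts=np.array(pts);p=np.polyfit(*pts.T,1)
        for _ in range(3):
            e=pts[:,1]-np.polyval(p,pts[:,0]);k=abs(e)<1;p=np.polyfit(*pts[k].T,1)
        print(n,p,k.sum(),len(k),(pts[k,1]-np.polyval(p,pts[k,0])).std());out.append((p,cols))
    return out
t=edges("top",(190,196,285,240),100,(205,262),(198,275))
sd=edges("side",(358,175,465,222),76,(385,410),(372,450))
for n,ee in(("top",t),("side",sd)):
    L=[]
    for p,c in ee:
        A=ray(n,(c[0],np.polyval(p,c[0])),10);B=ray(n,(c[1],np.polyval(p,c[1])),10)
        d=A-B if A[1]>B[1] else B-A
        sl=d[0]/d[1];L.append((sl,A[0]-sl*A[1]));print(n,"slope",sl,"x at y=300",A[0]+sl*(300-A[1]))
    print("width",abs(L[0][1]+300*L[0][0]-L[1][1]-300*L[1][0]),"mid",(L[0][1]+300*L[0][0]+L[1][1]+300*L[1][0])/2)
# ends: gather columns along rows
for n,rows,x0,x1,thr in(("top",(212,225),268,285,100),("side",(198,216),358,375,76)):
    s=cv2.cvtColor(ims[n],cv2.COLOR_BGR2HSV)[...,1].astype(float);pts=[]
    for r in range(*rows):
        cs=range(x1-1,x0,-1) if n=="top" else range(x0,x1)
        sg=-1 if n=="top" else 1
        for i in cs:
            a,b=s[r,i],s[r,i+sg]
            if a<=thr<b: pts.append((i+sg*(thr-a)/(b-a),r));break
    print(n,"end y=-70:",[ray(n,p,10)[:2].round(1).tolist() for p in pts])
# screws/pin/stop by hand from zoom crops
Z=lambda u,v:((u+.5)/6-.5+170,(v+.5)/6-.5+180)
Y=lambda u,v:((u+.5)/6-.5+355,(v-426+.5)/6-.5+170)
for nm,a,b in(("screwA",Z(620,147),Y(82,591)),("screwB",Z(628,262),Y(107,690)),("screwC",Z(158,300),Y(602,631)),("pintip",Z(246,229),Y(485,541))):
    print(nm,ray("top",a,10 if nm[0]=="s" else 42).round(1),ray("side",b,10 if nm[0]=="s" else 42).round(1),tri(b,a)[0].round(1))
E
```

```text
top [-8.10181707e-02  2.23379597e+02] 57 57 0.2194815998980882
top [-8.25294895e-02  2.49166258e+02] 77 77 0.1549741896713232
side [-1.11092352e-01  2.35852100e+02] 25 25 0.20321236178306362
side [-1.17621786e-01  2.62622120e+02] 61 78 0.17702434565058642
top slope -0.1054783253589532 x at y=300 554.251273070025
top slope -0.10537462727309596 x at y=300 490.0842334114874
width 64.1670396585377 mid 522.1677532407563
side slope -0.0994883775985225 x at y=300 494.1438161780089
side slope -0.10335901466455055 x at y=300 563.0395592082729
width 68.89574303026396 mid 528.5916876931409
top end y=-70: [[544.1, 128.5], [541.6, 128.0], [539.1, 127.1], [536.6, 126.8], [534.0, 127.6], [531.5, 126.9], [529.0, 127.6], [526.5, 125.6], [524.0, 125.9], [521.5, 125.5], [519.0, 124.8], [516.5, 125.0], [514.0, 125.3]]
side end y=-70: [[518.8, 123.7], [521.8, 123.4], [524.8, 123.4], [527.7, 123.4], [530.7, 123.1], [533.7, 124.6], [536.6, 124.5], [539.5, 124.6], [542.5, 125.9], [545.4, 126.0], [548.2, 126.0], [551.1, 125.5], [554.0, 125.2], [556.8, 125.0], [559.7, 125.0], [562.6, 126.5], [565.5, 128.1], [568.3, 128.1]]
screwA [563.8 141.3  10. ] [516.7 137.2  10. ] [556.9 132.5  61.9]
screwB [515.6 136.2  10. ] [564.9 142.   10. ] [521.2 147.1 -50.2]
screwC [495.4 330.2  10. ] [544.3 335.5  10. ] [500.5 352.  -49.4]
pintip [522.8 287.9  42. ] [523.6 288.3  42. ] [522.9 288.4  41.1]
```

```bash
python3 - <<'E'
from h import *
a=0.105;S=np.array([532.9,196.8,42]);yv=np.array([-np.sin(a),np.cos(a),0]);xv=np.array([np.cos(a),np.sin(a),0]);zv=np.array([0,0,1])
for n,(x0,y0,x1,y1) in(("top",(180,190,290,240)),("side",(355,170,475,225))):
    im=cv2.resize(cv2.imread(f"pics/{n}0.png")[y0:y1,x0:x1],None,fx=6,fy=6,interpolation=cv2.INTER_CUBIC)
    def dot(x,y,z,c):
        u=proj(n,S+xv*x+yv*y+zv*z);p=((u-[x0,y0]+.5)*6-.5).round().astype(int);cv2.circle(im,tuple(int(i) for i in p),3,c,-1)
    for k in(-50,50):
        for sx in(-14,14):
            for w in(-6,6): dot(sx,k+w,15,(0,0,255))
    for sx in(-32,32):
        for y in(-70,145): dot(sx,y,-32,(0,255,0))
    for sx in(-17,17): dot(sx,120,23,(255,0,0)) ; 
    for y in(92,120): dot(0,y,0,(255,0,255))
    cv2.imwrite(f"pics/o_{n}.png",im)
E
```

```text
(no output)
```

View pics/o_top.png

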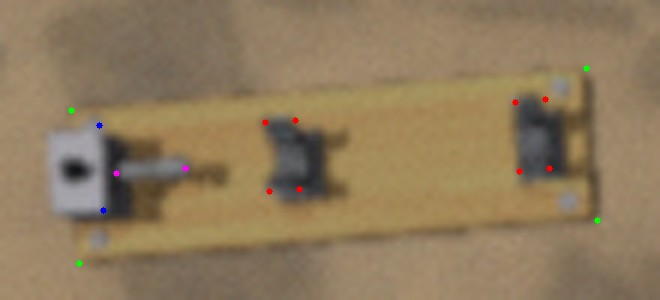

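View pics/o_side.png

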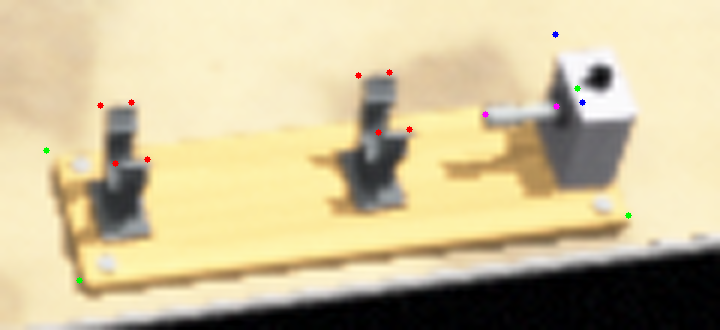

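```bash
python3 - <<'E'
from h import *
from scipy.spatial.transform import Rotation as R
for nm,p,z in(("bell",(562,268),40),("cup",(497,168),80),("red",(413,150),30),("rackedge",(420,150),20),("pad",(330,163),18)): print(nm,ray("top",p,z).round())
for nm,p,z in(("bell",(72,175),40),("cup",(116,240),80),("cuppen top",(108,210),150),("red",(212,253),30),("rackpens",(250,262),120),("laptop",(420,215),150)): print(nm,ray("side",p,z).round())
s=manip.state();M=R.from_quat(s["tool_rot"]).as_matrix();print(M.round(3))
# desired tool at tube: y down, z along perpendicular of axis
def want(a):
    xv=np.array([np.cos(a),np.sin(a),0])
    o=[]
    for sg in(1,-1):
        z=sg*xv;y=np.array([0,0,-1.]);x=np.cross(y,z);W=np.c_[x,y,z];o.append((R.from_matrix(W)*R.from_matrix(M).inv()).as_rotvec().round(4))
    return o
print(want(0.057),want(0.105))
E
```

```text
bell [ 420. -569.   40.]
cup [ 655. -401.   80.]
red [ 707. -209.   30.]
rackedge [ 710. -229.   20.]
pad [671.  -0.  18.]
bell [ 445. -565.   40.]
cup [ 662. -401.   80.]
cuppen top [ 637. -399.  150.]
red [ 669. -212.   30.]
rackpens [ 748. -117.  120.]
laptop [673. 212. 150.]
[[-0.969 -0.     0.247]
 [-0.247  0.002 -0.969]
 [-0.    -1.    -0.002]]
[array([-1.300e-03, -1.300e-03,  1.378e+00]), array([-1.4000e-03,  1.4000e-03, -1.7636e+00])] [array([-1.300e-03, -1.300e-03,  1.426e+00]), array([-1.4000e-03,  1.3000e-03, -1.7156e+00])]
```

```bash
python3 -m pendant '[0.13,0.13,0,0,0,0.4,-1, 0.26,0.26,0,0,0,0.8,-1, 0.386,0.407,0,0,0,1.378,-1, 0.386,0.407,0,0,0,1.378,-1, 0.386,0.407,0,0,0,1.378,-1, 0.386,0.407,0,0,0,1.378,-1, 0.386,0.407,0,0,0,1.378,-1, 0.386,0.407,0,0,0,1.378,-1, 0.386,0.407,0,0,0,1.378,-1, 0.386,0.407,0,0,0,1.378,-1, 0.386,0.407,0,0,0,1.378,-1, 0.386,0.407,0,0,0,1.378,-1]'
```

```text
time_s: 1.3
tcp_pos: [548.7, -219.1, 192.3]
tool_rot: [-0.515, 0.485, -0.484, 0.516]
force: [-0.5, -0.3, -0.0]
gripper_width: 94.2
```

```bash
cat > st.py <<'E'
from h import *
from scipy.spatial.transform import Rotation as R
s=manip.state();M=R.from_quat(s["tool_rot"]).as_matrix();z=M[:,2]
print(s["time_s"],s["tcp_pos"].round(2),"jaw yaw",round(float(np.arctan2(z[1],z[0])),4),"tilt",M[:2,1].round(4),s["force"].round(2),s["ft_torque"].round(3),s["gripper_width"].round(2),"q6",s["q"][5].round(2))
E
python3 -m pendant '[0,0,-0.05,0,0,0,-1, 0,0,-0.1,0,0,0,-1, 0,0,-0.1,0,0,0,-1, 0,0,-0.1,0,0,0,-1]'; python3 st.py; python3 - <<'E'
from h import *
cv2.imwrite("pics/t1.png",cv2.resize(manip.get_image("top")[150:270,350:490,::-1],None,fx=5,fy=5,interpolation=cv2.INTER_CUBIC))
E
```

```text
time_s: 1.7
tcp_pos: [546.0, -223.1, 92.7]
tool_rot: [0.514, -0.486, 0.485, -0.514]
force: [0.6, 0.0, 0.6]
gripper_width: 93.8Traceback (most recent call last):
  File "st.py", line 4, in <module>
    print(s["time_s"],s["tcp_pos"].round(2),"jaw yaw",round(float(np.arctan2(z[1],z[0])),4),"tilt",M[:2,1].round(4),s["force"].round(2),s["ft_torque"].round(3),s["gripper_width"].round(2),"q6",s["q"][5].round(2))
                                                                                                                                                                ^^^^^^^^^^^^^^^^^^^^^^^^
AttributeError: 'float' object has no attribute 'round'
```

View pics/t1.png

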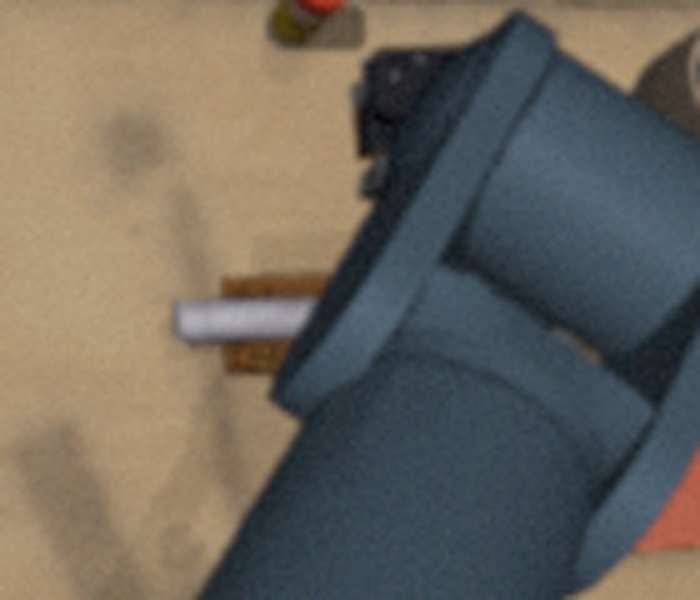

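The view shows the arm over the tube, with its left end visible (about 180–320 px across in the crop) and the middle hidden. I'll descend to the grasp height and close gently.

```bash
sed -i 's/s\["gripper_width"\].round(2)/round(float(s["gripper_width"]),2)/' st.py; python3 -m pendant '[0.001,0,-0.04,0,0,0,-1, 0.001,0,-0.058,0,0,0,-1, 0.001,0,-0.058,0,0,0,-1, 0.001,0,-0.058,0,0,0,-1]'; python3 st.py; 
```

```text
time_s: 2.15
tcp_pos: [549.4, -224.3, 37.7]
tool_rot: [-0.514, 0.484, -0.487, 0.514]
force: [0.5, -0.9, 0.8]
gripper_width: 94.3
2.15 [ 549.38 -224.25   37.69] jaw yaw 0.0566 tilt [ 0.0037 -0.0024] [ 0.45 -0.9   0.79] [-0.104 -0.141  0.016] 94.29 q6 -0.64
```

```bash
python3 -m pendant '[0,0,0,0,0,0,0.2, 0,0,0,0,0,0,0.4, 0,0,0,0,0,0,0.5, 0,0,0,0,0,0,0.7, 0,0,0,0,0,0,1, 0,0,0,0,0,0,1, 0,0,0,0,0,0,1, 0,0,0,0,0,0,1]' 15; for i in 1 2 3; do python3 -m pendant '[0,0,0,0,0,0,1]' >/dev/null; python3 st.py; done
```

```text
time_s: 2.95
tcp_pos: [547.6, -222.8, 34.6]
tool_rot: [0.514, -0.486, 0.485, -0.514]
force: [0.0, 0.2, -0.5]
gripper_width: 33.2
3.05 [ 547.65 -222.82   34.69] jaw yaw 0.057 tilt [-0.0001  0.0001] [-0.22  0.5  -0.2 ] [-0.024 -0.11  -0.016] 25.18 q6 -0.64
3.15 [ 547.66 -222.83   34.7 ] jaw yaw 0.057 tilt [-0.0001  0.0001] [-0.07  0.21  0.  ] [-0.048 -0.145 -0.02 ] 17.46 q6 -0.64
3.25 [ 547.7  -222.82   34.74] jaw yaw 0.057 tilt [-0.  0.] [-0.94 -0.41 -0.53] [-0.    -0.021  0.017] 9.7 q6 -0.63
```

```bash
python3 - <<'E'
from h import *
cv2.imwrite("pics/s1.png",cv2.resize(manip.get_image("side")[130:250,140:290,::-1],None,fx=5,fy=5,interpolation=cv2.INTER_CUBIC))
E
python3 st.py
```

```text
3.3 [ 547.69 -222.83   34.74] jaw yaw 0.057 tilt [-0.      0.0001] [-0.31  0.74 -0.43] [ 0.003 -0.111 -0.009] 5.51 q6 -0.63
```

View pics/s1.png

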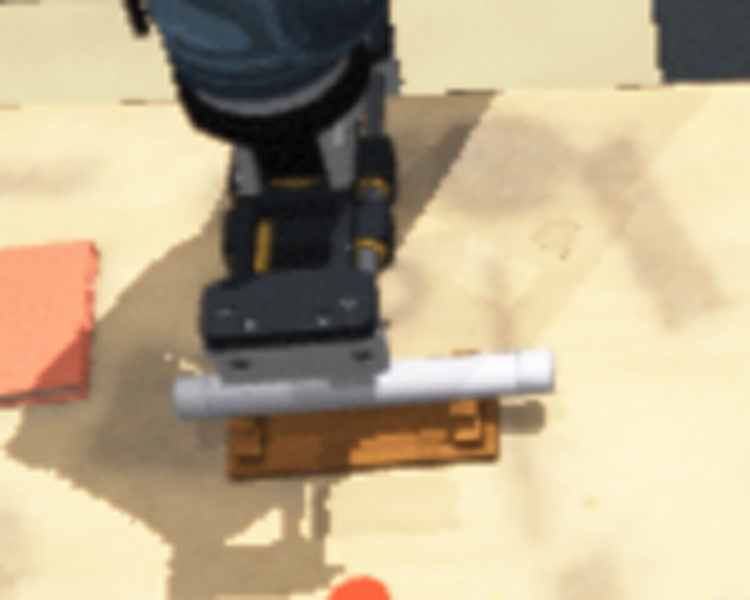

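```bash
python3 - <<'E'
from h import *
c=lambda n,X,o:((proj(n,X)-o)*5).round()
for X in((547,-223,34),(635,-223,112),(592,-223,112),(592,-260,112),(592,-185,112),(635,-260,112),(635,-185,112)): print(X,c("side",X,[140,130]))
E
python3 -m pendant '[0,0,0,0,0,0,1]'; python3 -m pendant '[0,0,0,0,0,0,1]';
```

```text
(547, -223, 34) [359. 381.]
(635, -223, 112) [305. 438.]
(592, -223, 112) [317. 354.]
(592, -260, 112) [228. 357.]
(592, -185, 112) [408. 351.]
(635, -260, 112) [215. 441.]
(635, -185, 112) [399. 435.]
time_s: 3.4
tcp_pos: [547.7, -222.8, 34.7]
tool_rot: [0.514, -0.486, 0.486, -0.514]
force: [-0.1, -0.1, 0.1]
gripper_width: 0.9
time_s: 3.5
tcp_pos: [547.7, -222.8, 34.8]
tool_rot: [0.514, -0.486, 0.486, -0.514]
force: [0.3, -0.2, -0.1]
gripper_width: 0.6
```

```bash
python3 -m pendant '[0,0,0.05,0,0,0,1, 0,0,0.1,0,0,0,1, 0,0,0.1,0,0,0,1, 0,0,0.1,0,0,0,1]'; python3 - <<'E'
from h import *
a=cv2.resize(manip.get_image("side")[60:250,140:290,::-1],None,fx=3,fy=3,interpolation=cv2.INTER_CUBIC)
b=cv2.resize(manip.get_image("top")[130:320,360:490,::-1],None,fx=3,fy=3,interpolation=cv2.INTER_CUBIC)
cv2.imwrite("pics/s2.png",np.hstack([a,b[:a.shape[0]]])[:, :800])
print(proj("side",(547.7,-222.8,134.7)),proj("side",(547.7,-222.8,116)))
E
```

```text
time_s: 3.9
tcp_pos: [548.5, -223.3, 136.3]
tool_rot: [-0.514, 0.484, -0.487, 0.514]
force: [-0.9, -0.1, -1.3]
gripper_width: 0.6
[203.64705168 177.69200282] [205.26986601 183.34213565]
```

View pics/s2.png

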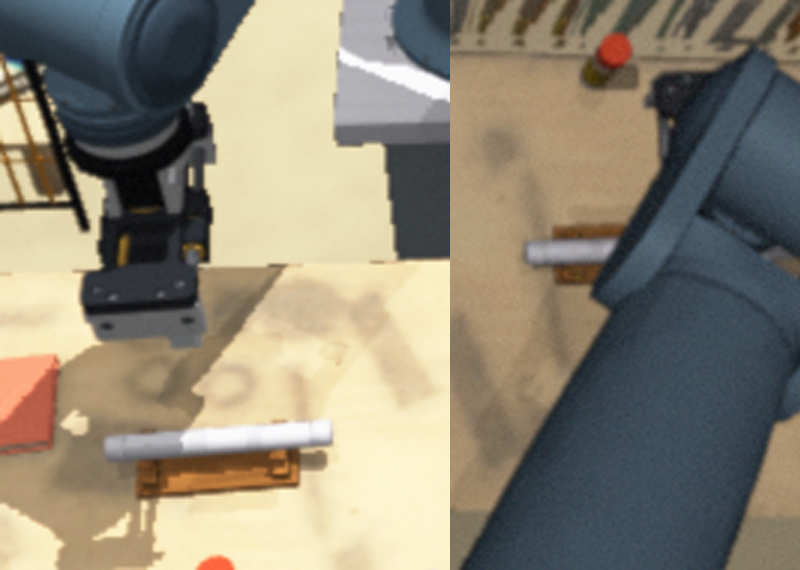

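```bash
python3 - <<'E'
from h import *
for z in(213,250,275,300): print(z,ray("top",(433,157),z).round(),ray("side",(190,172),z).round())
# left/right corners of black/grey block; triangulate front block corner
E
python3 -m pendant '[0,0,0,0,0,0,-1, 0,0,0,0,0,0,-1, 0,0,0,0,0,0,-1, 0,0,0,0,0,0,-1, 0,0,0,0,0,0,-1,0,0,0,0,0,0,-1,0,0,0,0,0,0,-1]'; python3 st.py
python3 - <<'E'
from h import *
a=cv2.resize(manip.get_image("side")[80:200,140:240,::-1],None,fx=5,fy=5,interpolation=cv2.INTER_CUBIC)
cv2.imwrite("pics/s3.png",a)
E
```

```text
213 [ 646. -212.  213.] [ 599. -229.  213.]
250 [ 637. -202.  250.] [ 632. -217.  250.]
275 [ 630. -196.  275.] [ 654. -209.  275.]
300 [ 624. -189.  300.] [ 676. -202.  300.]
time_s: 4.7
tcp_pos: [547.7, -222.8, 134.8]
tool_rot: [-0.514, 0.486, -0.486, 0.514]
force: [-0.6, -1.4, 0.6]
gripper_width: 53.0
4.7 [ 547.73 -222.84  134.8 ] jaw yaw 0.057 tilt [ 0.0001 -0.0001] [-0.63 -1.38  0.6 ] [-0.067 -0.114 -0.051] 53.03 q6 -0.64
```

View pics/s3.png

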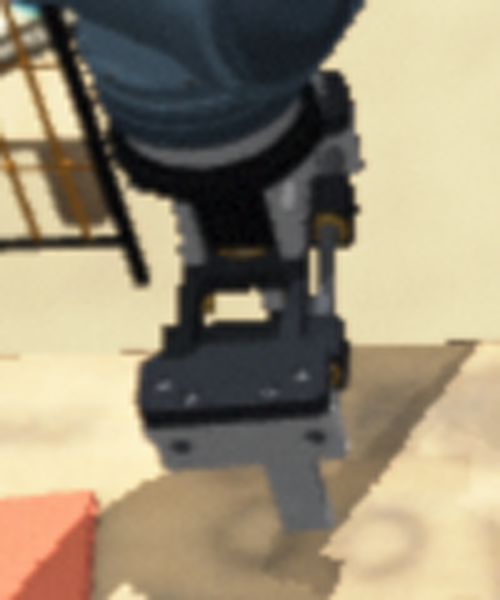

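```bash
python3 - <<'E'
from h import *
for X in((574,-223,116),(586,-223,116),(586,-231,116),(586,-215,116)): print(X,((proj("side",X)-[140,80])*5).round())
E
python3 -m pendant '[0,0,0,0,0,0,-1, 0,0,0,0,0,0,-1, 0,0,0,0,0,0,-1, 0,0,0,0,0,0,-1, 0,0,0,0,0,0,-1,0,0,0,0,0,0,-1,0,0,0,0,0,0,-1]'
python3 - <<'E'
from h import *
a=cv2.resize(manip.get_image("side")[80:200,140:240,::-1],None,fx=5,fy=5,interpolation=cv2.INTER_CUBIC)
cv2.imwrite("pics/s4.png",a)
E
```

```text
(574, -223, 116) [319. 565.]
(586, -223, 116) [316. 587.]
(586, -231, 116) [297. 588.]
(586, -215, 116) [335. 587.]
time_s: 5.45
tcp_pos: [547.7, -222.9, 134.8]
tool_rot: [0.514, -0.486, 0.486, -0.514]
force: [-0.4, -0.1, 0.4]
gripper_width: 94.3
```

View pics/s4.png

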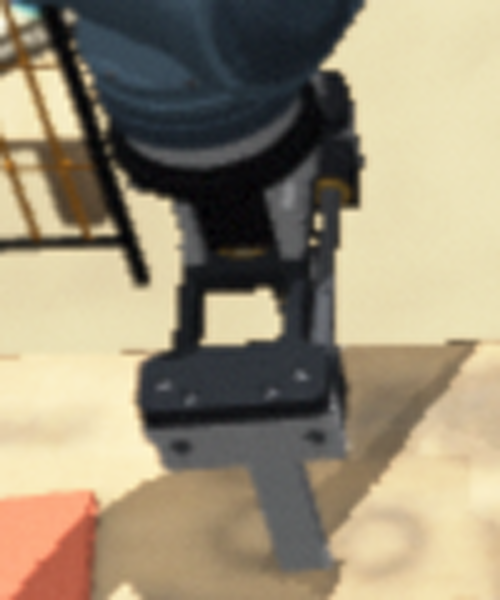

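```bash
python3 - <<'E'
from h import *
for X in((607,-223,152),(607,-231,152),(607,-215,152),(635,-223,250),(635,-260,250),(635,-186,250)): print(X,((proj("side",X)-[140,80])*5).round())
print(ray("side",(140+280/5,80+570/5),152),ray("side",(140+335/5,80+570/5),152))
E
```

```text
(607, -223, 152) [294. 573.]
(607, -231, 152) [274. 574.]
(607, -215, 152) [314. 573.]
(635, -223, 250) [234. 467.]
(635, -260, 250) [132. 470.]
(635, -186, 250) [335. 463.]
[ 605.12341914 -228.89384227  152.        ] [ 606.02654583 -206.67951184  152.        ]
```

```bash
python3 -m pendant '[0,0,-0.05,0,0,0,-1, 0,0,-0.1,0,0,0,-1, 0,0,-0.1,0,0,0,-1, 0,0,-0.1,0,0,0,-1]'; python3 st.py
python3 - <<'E'
from h import *
a=cv2.resize(manip.get_image("side")[130:250,160:270,::-1],None,fx=5,fy=5,interpolation=cv2.INTER_CUBIC)
cv2.imwrite("pics/s5.png",a)
for X in((607,-223,16),(607,-223,52)): print(X,((proj("side",X)-[160,130])*5).round())
E
```

```text
time_s: 5.9
tcp_pos: [547.5, -222.7, 34.9]
tool_rot: [0.514, -0.486, 0.485, -0.514]
force: [0.8, -0.3, 0.1]
gripper_width: 94.1
5.9 [ 547.48 -222.67   34.86] jaw yaw 0.057 tilt [-0.0012  0.0008] [ 0.85 -0.34  0.08] [ 0.001 -0.156 -0.038] 94.05 q6 -0.64
(607, -223, 16) [253. 513.]
(607, -223, 52) [239. 466.]
```

View pics/s5.png

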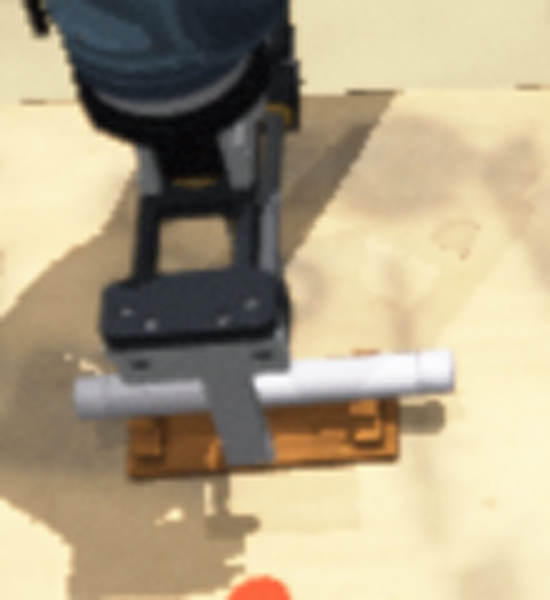

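```bash
python3 -m pendant '[0,0,-0.012,0,0,0,-1, 0,0,-0.024,0,0,0,-1, 0,0,-0.024,0,0,0,-1]'; python3 st.py;  python3 -m pendant '[0,0,-0.003,0,0,0,-1, 0,0,-0.006,0,0,0,-1, 0,0,-0.006,0,0,0,-1]'; python3 st.py
python3 - <<'E'
from h import *
a=cv2.resize(manip.get_image("side")[130:250,160:270,::-1],None,fx=5,fy=5,interpolation=cv2.INTER_CUBIC)
cv2.imwrite("pics/s6.png",a)
E
```

```text
time_s: 6.25
tcp_pos: [546.9, -222.4, 9.7]
tool_rot: [0.514, -0.486, 0.485, -0.514]
force: [-0.7, -0.1, 0.2]
gripper_width: 94.1
6.25 [ 546.9  -222.35    9.71] jaw yaw 0.057 tilt [-0.0016  0.001 ] [-0.69 -0.08  0.17] [-0.024 -0.052  0.015] 94.07 q6 -0.64
time_s: 6.55
tcp_pos: [547.6, -222.7, 4.5]
tool_rot: [0.514, -0.486, 0.485, -0.514]
force: [0.4, -0.3, 0.3]
gripper_width: 94.0
6.55 [ 547.55 -222.75    4.51] jaw yaw 0.057 tilt [-0.0004  0.0002] [ 0.37 -0.28  0.25] [-0.075 -0.115  0.038] 94.05 q6 -0.64
```

View pics/s6.png

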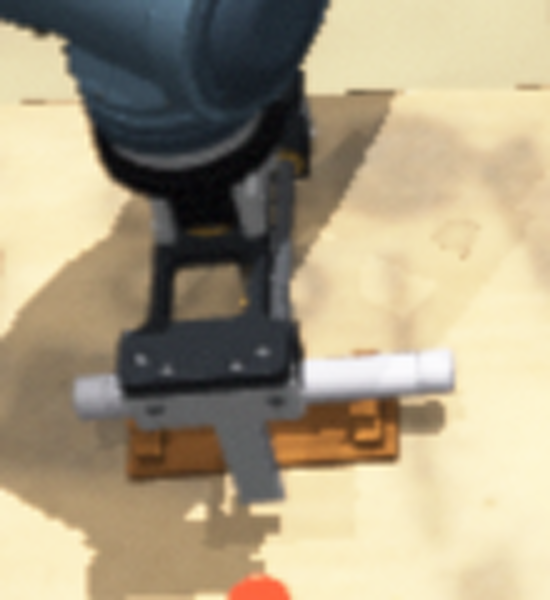

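```bash
python3 -m pendant '[0,0,-0.003,0,0,0,-1, 0,0,-0.006,0,0,0,-1, 0,0,-0.006,0,0,0,-1,0,0,-0.006,0,0,0,0.3,0,0,-0.006,0,0,0,0.5,0,0,-0.006,0,0,0,0.5,0,0,-0.006,0,0,0,0.5,0,0,-0.006,0,0,0,0.5,0,0,-0.006,0,0,0,0.5,0,0,-0.006,0,0,0,0.5]' 15; python3 st.py; 
```

```text
time_s: 7.6
tcp_pos: [547.7, -222.9, -1.2]
tool_rot: [-0.514, 0.486, -0.486, 0.514]
force: [0.2, 0.7, 0.6]
gripper_width: 41.2
7.6 [ 547.72 -222.87   -1.2 ] jaw yaw 0.057 tilt [ 0.0001 -0.    ] [0.16 0.72 0.61] [-0.042 -0.051  0.042] 41.24 q6 -0.63
```

```bash
for i in 1 2 3 4 ; do python3 -m pendant '[0,0,0,0,0,0,1]' >/dev/null; python3 st.py; done
```

```text
7.7 [ 547.7  -222.81   -1.25] jaw yaw 0.057 tilt [0. 0.] [-0.01 -0.27  1.03] [-0.057 -0.085 -0.024] 33.19 q6 -0.64
7.8 [ 547.71 -222.84   -1.24] jaw yaw 0.057 tilt [ 0.0001 -0.    ] [-0.19 -0.58 -1.05] [-0.066 -0.15   0.029] 25.51 q6 -0.64
7.9 [ 546.32 -222.84   -1.41] jaw yaw 0.0578 tilt [-0.0037  0.0003] [-4.75 -0.34  3.02] [-0.045  0.58  -0.008] 19.54 q6 -0.63
8.0 [ 546.37 -222.85   -1.38] jaw yaw 0.0575 tilt [-0.0033  0.0004] [-5.74  0.81  2.78] [-0.164  0.781  0.017] 19.24 q6 -0.64
```

```bash
python3 -m pendant '[-0.0015,0,0,0,0,0,1,-0.0015,0,0,0,0,0,1,-0.0015,0,0.01,0,0,0,1,-0.0015,0,0.04,0,0,0,1,-0.0015,0,0.09,0,0,0,1,-0.0015,0,0.09,0,0,0,1,-0.0015,0,0.09,0,0,0,1]' 50; python3 st.py; python3 - <<'E'
from h import *
a=cv2.resize(manip.get_image("side")[100:230,140:270,::-1],None,fx=4,fy=4,interpolation=cv2.INTER_CUBIC)
cv2.imwrite("pics/s7.png",a)
E
```

```text
time_s: 8.7
tcp_pos: [547.4, -223.4, 90.9]
tool_rot: [-0.514, 0.484, -0.487, 0.514]
force: [-1.2, 0.4, -1.6]
gripper_width: 18.8
8.7 [ 547.37 -223.45   90.91] jaw yaw 0.0571 tilt [ 0.0034 -0.0021] [-1.23  0.37 -1.56] [-0.046 -0.039 -0.026] 18.77 q6 -0.64
```

View pics/s7.png

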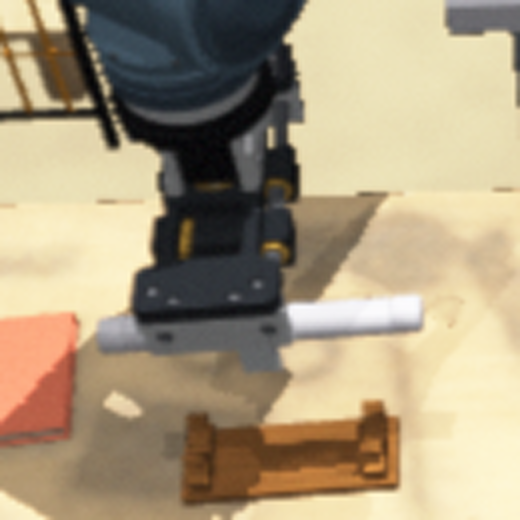

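```bash
python3 -m pendant '[-0.012,0.407,0,0,0,0.048,1,-0.012,0.407,0,0,0,0.048,1,-0.012,0.407,0,0,0,0.048,1,-0.012,0.407,0,0,0,0.048,1,-0.012,0.407,0,0,0,0.048,1,-0.012,0.407,0,0,0,0.048,1,-0.012,0.407,0,0,0,0.048,1,-0.012,0.407,0,0,0,0.048,1,-0.012,0.407,0,0,0,0.048,1,-0.012,0.407,0,0,0,0.048,1,-0.012,0.407,0,0,0,0.048,1]'; python3 -m pendant '[0,0,-0.034,0,0,0,1,0,0,-0.034,0,0,0,1,0,0,-0.034,0,0,0,1,0,0,-0.034,0,0,0,1]'; python3 st.py; python3 - <<'E'
from h import *
for n in("side","top"): cv2.imwrite(f"pics/{n}8.png",manip.get_image(n)[:,:,::-1])
a=cv2.resize(cv2.imread("pics/side8.png")[120:240,340:480],None,fx=4,fy=4,interpolation=cv2.INTER_CUBIC)
b=cv2.resize(cv2.imread("pics/top8.png")[160:250,170:300],None,fx=4,fy=4,interpolation=cv2.INTER_CUBIC)
c=np.zeros((100,1,3),np.uint8)
w=max(a.shape[1],b.shape[1]);p=lambda i:cv2.copyMakeBorder(i,0,0,0,w-i.shape[1],cv2.BORDER_CONSTANT)
cv2.imwrite("pics/z8.png",np.vstack([p(a),p(b)])[:600*2][:840]);
cv2.imwrite("pics/z8a.png",a);cv2.imwrite("pics/z8b.png",b)
E
```

```text
time_s: 9.85
tcp_pos: [533.5, 183.2, 87.5]
tool_rot: [0.526, -0.474, 0.473, -0.525]
force: [0.1, -0.0, -1.0]
gripper_width: 18.6
time_s: 10.25
tcp_pos: [535.0, 183.4, 55.8]
tool_rot: [-0.525, 0.473, -0.474, 0.526]
force: [1.0, -0.1, 0.1]
gripper_width: 18.8
10.25 [535.04 183.43  55.83] jaw yaw 0.1036 tilt [0.0013 0.0002] [ 0.97 -0.12  0.15] [ 0.005 -0.14   0.034] 18.79 q6 0.03
```

View pics/z8a.png

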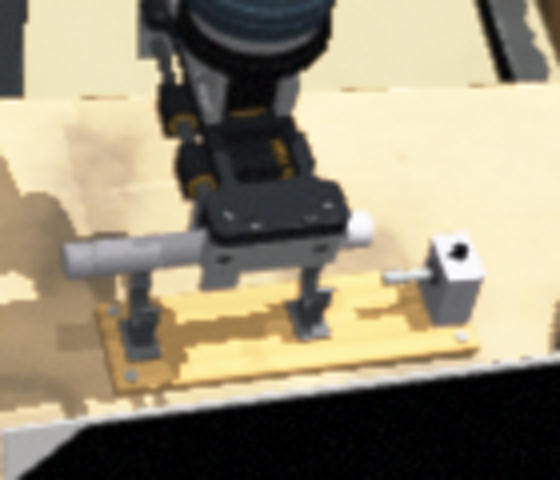

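View pics/z8b.png

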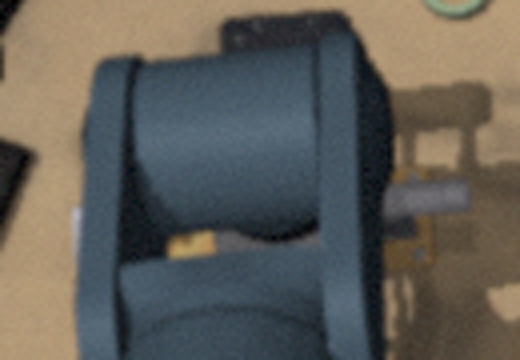

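```bash
python3 - <<'E'
from h import *
im=cv2.imread("pics/side8.png");g=cv2.cvtColor(im,cv2.COLOR_BGR2HSV)
for nm,(x0,x1,y0,y1) in(("L",(352,394,172,195)),("R",(425,436,168,186))):
    m=(g[y0:y1,x0:x1,1]<30)
    k,l,st,_=cv2.connectedComponentsWithStats(m.astype(np.uint8));b=1+np.argmax(st[1:,4]);m=l==b
    print(nm,[(c+x0,int(np.nonzero(m[:,c])[0].min())+y0,int(np.nonzero(m[:,c])[0].max())+y0) for c in range(x1-x0) if m[:,c].any()])
im=cv2.imread("pics/top8.png");g=cv2.cvtColor(im,cv2.COLOR_BGR2HSV)
m=(g[195:222,264:295,1]<40)&(g[195:222,264:295,2]>70)
print([(c+264,int(np.nonzero(m[:,c])[0].min())+195,int(np.nonzero(m[:,c])[0].max())+195) for c in range(31) if m[:,c].any()])
E
```

```text
L [(356, 181, 188), (357, 181, 188), (358, 181, 189), (359, 181, 188), (360, 181, 188), (361, 180, 188), (362, 180, 188), (363, 180, 188), (364, 180, 188), (365, 180, 188), (366, 180, 188), (367, 180, 188), (368, 179, 188), (369, 179, 187), (370, 179, 187), (371, 179, 187), (372, 179, 187), (373, 179, 194), (374, 179, 194), (375, 179, 194), (376, 179, 194), (377, 179, 187), (378, 179, 186), (379, 179, 186), (380, 179, 186), (381, 179, 186), (382, 179, 185), (383, 178, 185), (384, 178, 185), (385, 178, 185), (386, 178, 185), (387, 177, 185), (388, 173, 185), (389, 172, 185), (390, 172, 185), (391, 176, 191), (392, 176, 191), (393, 179, 191)]
R [(425, 177, 181), (426, 172, 181), (427, 173, 181), (428, 173, 181), (429, 173, 180), (430, 173, 180), (431, 173, 180), (432, 174, 180)]
[(266, 208, 213), (267, 207, 213), (268, 206, 213), (269, 206, 213), (270, 206, 213), (271, 206, 213), (272, 204, 213), (273, 204, 214), (274, 205, 213), (275, 206, 212), (276, 206, 212), (277, 205, 212), (278, 205, 212), (279, 205, 212), (280, 205, 212), (281, 205, 212), (282, 205, 212), (283, 205, 212), (284, 205, 212), (285, 205, 212), (286, 205, 212), (287, 207, 209)]
```

```bash
python3 - <<'E'
from h import *
L=tri((355.7,184.8),(287.0,208.6));print(L)
a=.105
for z in(84,87,90,93,96): print(z,"L",ray("side",(355.7,184.8),z).round(1),ray("top",(287,208.6),z).round(1),"R",ray("side",(432.6,176.9),z).round(1))
S=np.array([533.4,196.8,42]);yv=np.array([-np.sin(a),np.cos(a),0])
m=np.array([533.9,184.3,91]);
for e in(-85,85): print("pred",proj("side",m+e*yv),proj("top",m+e*yv), m+e*yv)
E
```

```text
(array([543.70844505, 100.70897534,  90.05718502]), [np.float64(0.22073812513112526), np.float64(0.2494587661080606)])
84 L [538.8 101.9  84. ] [544.4 100.5  84. ] R [523.1 274.6  84. ]
87 L [541.2 101.6  87. ] [544.  100.3  87. ] R [525.6 273.6  87. ]
90 L [543.7 101.2  90. ] [543.7 100.1  90. ] R [528.1 272.7  90. ]
93 L [546.1 100.8  93. ] [543.3  99.9  93. ] R [530.6 271.7  93. ]
96 L [548.6 100.5  96. ] [543.   99.7  96. ] R [533.1 270.7  96. ]
pred [355.03900122 184.22996331] [287.11688181 208.92127905] [542.80860935  99.76813217  91.        ]
pred [430.70526483 175.596933  ] [214.01121241 214.87859852] [524.99139065 268.83186783  91.        ]
```

```bash
python3 -m pendant '[-0.0003,0.003,-0.01,0,0,0,1,-0.0003,0.003,-0.02,0,0,0,1,-0.0003,0.003,-0.027,0,0,0,1,-0.0003,0.003,-0.027,0,0,0,1,-0.0003,0.003,-0.027,0,0,0,1,-0.0003,0.003,-0.027,0,0,0,1]' 60; python3 st.py; for i in 1 2 3; do python3 -m pendant '[0,0,-0.002,0,0,0,1,0,0,-0.002,0,0,0,1]'>/dev/null; python3 st.py; done
```

```text
time_s: 10.95
tcp_pos: [534.2, 187.2, 28.0]
tool_rot: [-0.525, 0.473, -0.473, 0.526]
force: [-0.2, -1.0, -0.7]
gripper_width: 18.6
10.95 [534.15 187.24  27.98] jaw yaw 0.1051 tilt [0.0005 0.0001] [-0.21 -0.95 -0.73] [-0.076 -0.095 -0.026] 18.62 q6 0.03
11.15 [533.92 187.17  25.79] jaw yaw 0.105 tilt [0.0001 0.    ] [-0.8   0.47  0.23] [-0.046 -0.069 -0.004] 18.48 q6 0.03
11.35 [533.7  187.14  23.52] jaw yaw 0.105 tilt [-0.0004 -0.    ] [-1.04 -0.04 -1.12] [-0.035 -0.084  0.017] 18.57 q6 0.03
11.55 [534.37 187.21  22.39] jaw yaw 0.105 tilt [0.0007 0.0001] [-0.58  0.72  3.58] [-0.06   0.143  0.006] 19.05 q6 0.03
```

```bash
for i in 1 2 3; do python3 -m pendant '[0,0,-0.0015,0,0,0,1,0,0,-0.0015,0,0,0,1]'>/dev/null; python3 st.py; done
```

```text
11.75 [535.17 187.31  21.99] jaw yaw 0.1051 tilt [0.0021 0.0002] [-2.64 -0.91  9.82] [-0.151  0.358 -0.026] 18.62 q6 0.03
11.95 [535.67 187.31  21.29] jaw yaw 0.1049 tilt [0.0029 0.0002] [-3.51 -1.82 13.69] [-0.089  0.604 -0.015] 18.56 q6 0.03
12.15 [535.92 187.32  20.27] jaw yaw 0.1049 tilt [0.0033 0.0002] [-4.75 -1.29 15.76] [-0.165  0.668 -0.032] 18.37 q6 0.03
```

```bash
for i in 1 ; do python3 -m pendant '[-0.0015,0,0,0,0,0,1,-0.0015,0,0,0,0,0,1]'>/dev/null; python3 st.py; done;  for i in 1 2; do python3 -m pendant '[0,0,-0.0015,0,0,0,1,0,0,-0.0015,0,0,0,1]'>/dev/null; python3 st.py; done
```

```text
12.35 [534.72 187.32  20.03] jaw yaw 0.1052 tilt [0.0045 0.0003] [-2.45 -1.78 12.64] [-0.145  0.291  0.034] 18.43 q6 0.03
12.55 [534.79 187.42  18.83] jaw yaw 0.1052 tilt [0.0042 0.0004] [-4.11 -1.09 15.07] [-0.102  0.517  0.033] 18.81 q6 0.03
12.75 [534.78 187.5   17.4 ] jaw yaw 0.1052 tilt [0.0042 0.0005] [-4.57 -1.3  14.68] [-0.124  0.528  0.039] 19.09 q6 0.03
```

```bash
for i in 1 2 3; do python3 -m pendant '[-0.0005,0,-0.0015,0,0,0,1,-0.0005,0,-0.0015,0,0,0,1]'>/dev/null; python3 st.py; done
```

```text
12.95 [534.5  187.52  15.87] jaw yaw 0.1051 tilt [0.0048 0.0007] [-3.58 -1.35 14.43] [0.005 0.442 0.046] 18.54 q6 0.03
13.15 [534.15 187.6   14.15] jaw yaw 0.1049 tilt [0.0053 0.001 ] [-0.9  -0.84 13.19] [0.181 0.117 0.011] 19.21 q6 0.03
13.35 [533.75 187.68  12.26] jaw yaw 0.1046 tilt [0.0058 0.0014] [ 0.52 -1.2   9.94] [ 0.35  -0.133  0.071] 18.71 q6 0.03
```

```bash
for i in 1 2 3; do python3 -m pendant '[0,0,-0.0015,0,0,0,1,0,0,-0.0015,0,0,0,1]'>/dev/null; python3 st.py; done
```

```text
13.55 [533.57 187.65  10.24] jaw yaw 0.1045 tilt [0.0056 0.0014] [1.71 0.24 6.31] [ 0.357 -0.303  0.012] 18.74 q6 0.03
13.75 [533.59 187.85   8.7 ] jaw yaw 0.1046 tilt [0.0058 0.0016] [1.94 1.85 5.7 ] [ 0.354 -0.343  0.058] 18.98 q6 0.03
13.95 [533.25 187.75   6.55] jaw yaw 0.1049 tilt [0.0054 0.0012] [4.03 3.46 4.41] [ 0.319 -0.825 -0.024] 18.89 q6 0.03
```

```bash
for i in 1 2 3; do python3 -m pendant '[0.0003,0,-0.001,0,0,0,1,0.0003,0,-0.001,0,0,0,1]'>/dev/null; python3 st.py; done;  python3 - <<'E'
from h import *
for n in("side","top"): cv2.imwrite(f"pics/{n}9.png",manip.get_image(n)[:,:,::-1])
a=cv2.resize(cv2.imread("pics/side9.png")[140:230,340:480],None,fx=5,fy=5,interpolation=cv2.INTER_CUBIC)
cv2.imwrite("pics/z9.png",a)
E
```

```text
14.15 [533.27 187.77   6.36] jaw yaw 0.1051 tilt [0.0038 0.001 ] [ 0.42  3.18 10.88] [ 0.271 -0.163  0.032] 18.5 q6 0.03
14.35 [533.26 187.77   6.26] jaw yaw 0.1052 tilt [0.0024 0.0007] [-4.02  1.24 19.16] [0.167 0.604 0.008] 18.93 q6 0.03
14.55 [533.33 187.78   6.21] jaw yaw 0.1053 tilt [0.0012 0.0004] [-8.69  1.22 26.02] [-0.064  1.468  0.05 ] 18.77 q6 0.03
```

View pics/z9.png

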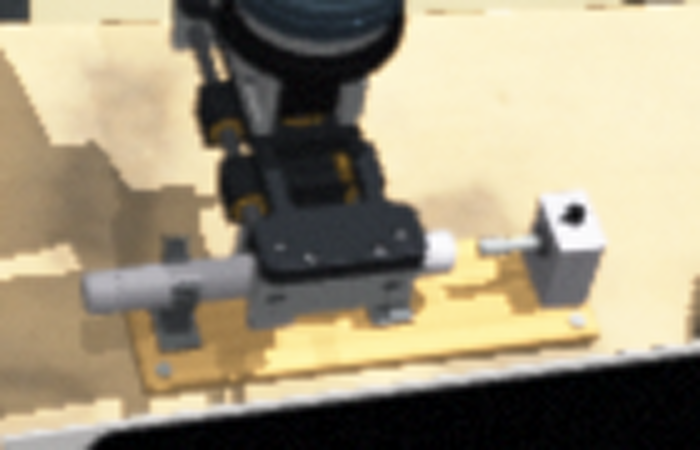

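```bash
python3 -m pendant '[0,0,0.0015,0,0,0,1,0,0,0.003,0,0,0,1,0,0,0.003,0,0,0,1,0,0,0.003,0,0,0,1]'>/dev/null; python3 st.py;python3 -m pendant '[0,0,0,0,0,0,1,0,0,0,0,0,0,1]' 25 >/dev/null;  python3 st.py
```

```text
15.05 [533.19 187.75   6.39] jaw yaw 0.1049 tilt [0.0028 0.0011] [2.23 4.48 7.53] [ 0.498 -0.518  0.035] 18.84 q6 0.03
15.25 [533.26 187.66   6.26] jaw yaw 0.1047 tilt [0.003 0.001] [2.36 3.81 6.49] [ 0.467 -0.599 -0.019] 19.19 q6 0.03
```

```bash
python3 - <<'E'
from h import *
im=cv2.imread("pics/side9.png");g=cv2.cvtColor(im,cv2.COLOR_BGR2HSV)
for nm,(x0,x1,y0,y1) in(("L",(353,374,190,206)),("R",(423,434,182,198))):
    m=(g[y0:y1,x0:x1,1]<(30 if nm=="L" else 28))
    k,l,st,_=cv2.connectedComponentsWithStats(m.astype(np.uint8));b=1+np.argmax(st[1:,4]);m=l==b
    print(nm,[(c+x0,int(np.nonzero(m[:,c])[0].min())+y0,int(np.nonzero(m[:,c])[0].max())+y0) for c in range(x1-x0) if m[:,c].any()])
a=.105;S=np.array([533.6,196.8,42]);yv=np.array([-np.sin(a),np.cos(a),0])
for e in(-8.5-85,-8.5+85,92): 
    print("pred",proj("side",S+e*yv),proj("top",S+e*yv))
E
```

```text
L [(357, 195, 200), (358, 195, 201), (359, 194, 202), (360, 194, 202), (361, 194, 202), (362, 194, 201), (363, 194, 201), (364, 194, 201), (365, 193, 201), (366, 193, 201), (367, 193, 201), (368, 193, 200), (369, 193, 201), (370, 193, 201), (371, 193, 204), (372, 192, 205), (373, 190, 205)]
R [(423, 185, 194), (424, 186, 193), (425, 187, 193), (426, 186, 193), (427, 186, 193), (428, 186, 193), (429, 186, 193), (430, 187, 192)]
pred [355.70911774 198.13882929] [286.74368641 211.03481569]
pred [428.84250239 189.6490123 ] [216.85250643 216.73945408]
pred [435.43477898 188.88373634] [210.44913646 217.26210815]
```

```bash
for i in 1 2 3; do python3 -m pendant '[-0.0001,0.001,0,0,0,0,1,-0.0002,0.002,0,0,0,0,1,-0.0002,0.002,0,0,0,0,1]'>/dev/null; python3 st.py; done
```

```text
15.55 [533.29 187.71   6.28] jaw yaw 0.1057 tilt [ 0.0029 -0.0028] [ 3.35 -4.32  7.24] [-0.899 -0.644 -0.026] 19.3 q6 0.04
15.85 [533.15 188.87   6.26] jaw yaw 0.106 tilt [ 0.0027 -0.0042] [ 2.53 -8.72  7.24] [-1.49  -0.65  -0.013] 19.57 q6 0.04
16.15 [532.96 190.84   6.25] jaw yaw 0.106 tilt [ 0.0027 -0.0043] [ 2.16 -8.49  7.  ] [-1.494 -0.596  0.009] 19.35 q6 0.04
```

```bash
for i in 1 2 3 4; do python3 -m pendant '[-0.0001,0.001,0,0,0,0,1,-0.0001,0.001,0,0,0,0,1]'>/dev/null; python3 st.py; done
```

```text
16.35 [532.84 191.81   6.26] jaw yaw 0.1059 tilt [ 0.0026 -0.0043] [ 2.33 -8.48  7.32] [-1.499 -0.613 -0.03 ] 19.18 q6 0.05
16.55 [532.73 192.79   6.24] jaw yaw 0.1059 tilt [ 0.0026 -0.0043] [ 3.76 -8.05  7.56] [-1.537 -0.631 -0.017] 19.0 q6 0.05
16.75 [532.63 193.81   6.26] jaw yaw 0.1059 tilt [ 0.0026 -0.0043] [ 3.12 -8.03  8.2 ] [-1.55  -0.576 -0.017] 19.24 q6 0.05
16.95 [532.55 194.82   6.28] jaw yaw 0.106 tilt [ 0.0027 -0.0043] [ 2.56 -7.46  7.03] [-1.525 -0.626 -0.021] 19.43 q6 0.05
```

```bash
python3 - <<'E'
from h import *
cv2.imwrite("pics/side10.png",manip.get_image("side")[:,:,::-1])
cv2.imwrite("pics/z10.png",cv2.resize(cv2.imread("pics/side10.png")[165:220,400:470],None,fx=10,fy=10,interpolation=cv2.INTER_CUBIC))
E
```

```text
(no output)
```

View pics/z10.png

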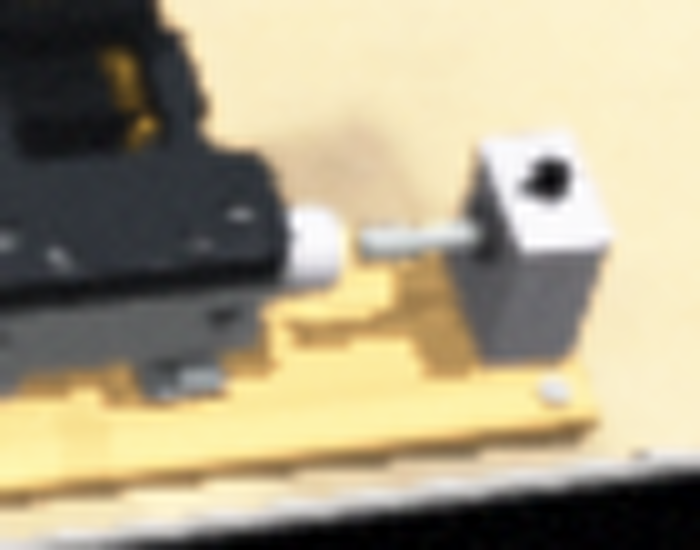

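```bash
for i in 1 2 3 4 5 6; do python3 -m pendant '[-0.00005,0.0005,0,0,0,0,1,-0.00005,0.0005,0,0,0,0,1]'>/dev/null; python3 st.py; done
```

```text
17.2 [532.48 195.25   6.25] jaw yaw 0.1059 tilt [ 0.0026 -0.0044] [ 3.37 -8.71  7.21] [-1.618 -0.555  0.014] 19.17 q6 0.05
17.4 [532.43 195.7    6.24] jaw yaw 0.106 tilt [ 0.0026 -0.0045] [ 3.23 -9.2   8.54] [-1.558 -0.612  0.019] 19.14 q6 0.05
17.6 [532.38 196.21   6.25] jaw yaw 0.106 tilt [ 0.0026 -0.0045] [ 2.62 -8.15  8.42] [-1.626 -0.539  0.029] 19.35 q6 0.05
17.8 [532.32 196.66   6.24] jaw yaw 0.106 tilt [ 0.0025 -0.0046] [ 2.74 -9.06  7.41] [-1.619 -0.686  0.073] 19.61 q6 0.05
18.0 [532.29 197.15   6.25] jaw yaw 0.106 tilt [ 0.0026 -0.0046] [ 3.17 -7.36  8.33] [-1.613 -0.586  0.023] 19.06 q6 0.06
18.2 [532.24 197.64   6.26] jaw yaw 0.106 tilt [ 0.0026 -0.0046] [ 3.43 -8.27  7.82] [-1.684 -0.641  0.006] 19.22 q6 0.06
```

```bash
for i in 1 2 3 ; do python3 -m pendant '[-0.00005,0.0005,0,0,0,0,1,-0.00005,0.0005,0,0,0,0,1]'>/dev/null; python3 st.py; done; python3 - <<'E'
from h import *
cv2.imwrite("pics/side11.png",manip.get_image("side")[:,:,::-1])
cv2.imwrite("pics/z11.png",cv2.resize(cv2.imread("pics/side11.png")[175:205,410:460],None,fx=14,fy=14,interpolation=cv2.INTER_CUBIC))
E
```

```text
18.4 [532.2  198.14   6.25] jaw yaw 0.106 tilt [ 0.0026 -0.0046] [ 3.28 -8.68  7.66] [-1.642 -0.597  0.046] 19.29 q6 0.06
18.6 [532.16 198.73   6.28] jaw yaw 0.106 tilt [ 0.0026 -0.0045] [ 2.82 -9.06  7.18] [-1.626 -0.504 -0.026] 19.25 q6 0.06
18.8 [532.05 199.23   6.26] jaw yaw 0.1061 tilt [ 0.0025 -0.0045] [ 2.08 -8.5   6.9 ] [-1.597 -0.618  0.003] 19.57 q6 0.06
```

View pics/z11.png

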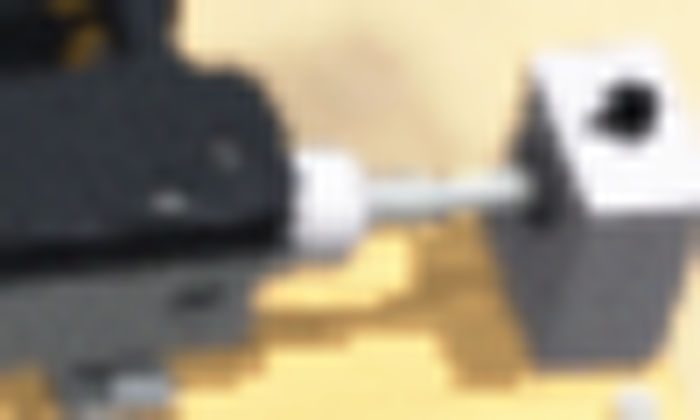

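```bash
for i in 1 2 3 ; do python3 -m pendant '[-0.00005,0.0005,0,0,0,0,1,-0.00005,0.0005,0,0,0,0,1,-0.00005,0.0005,0,0,0,0,1]'>/dev/null; python3 st.py; done
```

```text
19.15 [532.03 199.68   6.24] jaw yaw 0.106 tilt [ 0.0025 -0.0045] [ 3.05 -8.4   7.74] [-1.619 -0.629 -0.008] 19.43 q6 0.06
19.45 [531.96 200.23   6.24] jaw yaw 0.106 tilt [ 0.0025 -0.0044] [ 2.86 -9.11  7.73] [-1.6   -0.626 -0.034] 19.48 q6 0.06
19.75 [531.93 200.7    6.25] jaw yaw 0.106 tilt [ 0.0025 -0.0045] [ 3.43 -9.34  8.57] [-1.594 -0.633 -0.009] 19.34 q6 0.06
```

```bash
for i in 1 2 3 4 ; do python3 -m pendant '[-0.00005,0.0005,0,0,0,0,1,-0.00005,0.0005,0,0,0,0,1,-0.00005,0.0005,0,0,0,0,1]'>/dev/null; python3 st.py; done; python3 - <<'E'
from h import *
cv2.imwrite("pics/side12.png",manip.get_image("side")[:,:,::-1])
cv2.imwrite("pics/z12.png",cv2.resize(cv2.imread("pics/side12.png")[175:205,410:460],None,fx=14,fy=14,interpolation=cv2.INTER_CUBIC))
E
```

```text
20.05 [531.89 201.17   6.28] jaw yaw 0.106 tilt [ 0.0025 -0.0045] [ 3.22 -9.91  7.87] [-1.65  -0.605 -0.043] 19.28 q6 0.06
20.35 [531.82 201.6    6.24] jaw yaw 0.1061 tilt [ 0.0025 -0.0047] [ 2.74 -9.22  8.37] [-1.682 -0.56   0.03 ] 19.39 q6 0.06
20.65 [531.78 202.03   6.25] jaw yaw 0.106 tilt [ 0.0024 -0.0048] [ 3.52 -9.75  8.48] [-1.696 -0.556  0.05 ] 19.05 q6 0.06
20.95 [531.77 202.44   6.28] jaw yaw 0.1061 tilt [ 0.0026 -0.005 ] [ 2.34 -9.13  8.41] [-1.796 -0.634  0.023] 19.34 q6 0.06
```

View pics/z12.png

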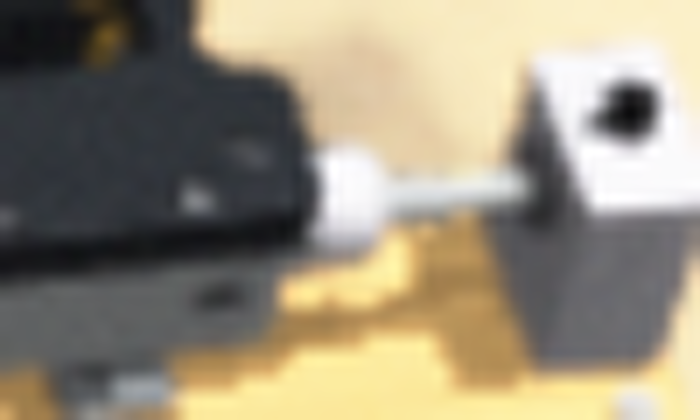

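```bash
python3 -m pendant '[-0.00005,0.0005,0,0,0,0,1,-0.00005,0.0005,0,0,0,0,1,-0.00005,0.0005,0,0,0,0,1]'>/dev/null; python3 st.py;  python3 -m pendant '[0,-0.0008,0.0004,0,0,0,1,0,-0.0016,0.0007,0,0,0,1,0,-0.0016,0.0007,0,0,0,1]'>/dev/null; python3 st.py
```

```text
21.3 [531.71 202.86   6.26] jaw yaw 0.1061 tilt [ 0.0025 -0.0051] [  2.71 -10.01   7.65] [-1.798 -0.526 -0.   ] 19.36 q6 0.07
21.6 [531.68 202.82   6.33] jaw yaw 0.105 tilt [ 0.0034 -0.0017] [ 5.51 -2.34  1.88] [-0.587 -1.039 -0.022] 19.44 q6 0.06
```

```bash
python3 -m pendant '[0.0006,-0.0002,0,0,0,0,1,0.0012,-0.0002,0,0,0,0,1,0.0012,-0.0002,0,0,0,0,1]' 10 >/dev/null; python3 st.py
```

```text
21.9 [531.58 202.99   6.26] jaw yaw 0.1053 tilt [ 0.0003 -0.0016] [ 2.7  -3.91  6.05] [-0.731 -0.52  -0.066] 19.69 q6 0.06
```

```bash
python3 -m pendant '[0.0003,-0.0007,0.0006,0,0,0,1,0.0003,-0.0007,0.0006,0,0,0,1]' 6 >/dev/null; python3 st.py; python3 -m pendant '[0,0,0,0,0,0,0.5,0,0,0,0,0,0,0.5,0,0,0,0,0,0,0.5,0,0,0,0,0,0,0.5]' >/dev/null; python3 st.py
```

```text
22.1 [531.53 203.     6.32] jaw yaw 0.105 tilt [ 0.0002 -0.0002] [ 4.18 -0.27  1.36] [-0.215 -0.849  0.008] 19.94 q6 0.06
22.5 [530.43 203.21   5.92] jaw yaw 0.1052 tilt [-0.002  -0.0002] [0.15 0.91 0.86] [-0.033 -0.063  0.024] 23.35 q6 0.06
```

```bash
python3 -m pendant '[0,0,0,0,0,0,-0.2,0,0,0,0,0,0,-0.2,0,0,0,0,0,0,-0.2,0,0,0,0,0,0,-0.2,0,0,0,0,0,0,-0.2,0,0,0,0,0,0,-0.2]' ; python3 -m pendant '[0,0,0.03,0,0,0,-0.2,0,0,0.07,0,0,0,-0.2,0,0,0.12,0,0,0,-0.2,0,0,0.16,0,0,0,-0.2,-0.04,-0.05,0.16,0,0,0,-0.2,-0.08,-0.1,0.16,0,0,0,-0.2,-0.1,-0.15,0.16,0,0,0,-0.2,-0.1,-0.2,0.16,0,0,0,-0.2,-0.1,-0.25,0.16,0,0,0,-0.2,-0.1,-0.25,0.16,0,0,0,-0.2]'; python3 - <<'E'
from h import *
for n in("side","top"): cv2.imwrite(f"pics/{n}13.png",manip.get_image(n)[:,:,::-1])
a=cv2.resize(cv2.imread("pics/side13.png")[165:225,345:475],None,fx=5,fy=5,interpolation=cv2.INTER_CUBIC)
b=cv2.resize(cv2.imread("pics/top13.png")[190:240,170:300],None,fx=5,fy=5,interpolation=cv2.INTER_CUBIC)
cv2.imwrite("pics/z13.png",np.vstack([a,b]))
E
```

```text
time_s: 23.1
tcp_pos: [531.5, 203.2, 6.6]
tool_rot: [-0.526, 0.473, -0.473, 0.526]
force: [-0.0, 0.1, 1.0]
gripper_width: 56.4
time_s: 24.1
tcp_pos: [430.9, -49.4, 167.0]
tool_rot: [-0.525, 0.473, -0.474, 0.525]
force: [0.0, 1.2, 0.6]
gripper_width: 56.4
```

View pics/z13.png

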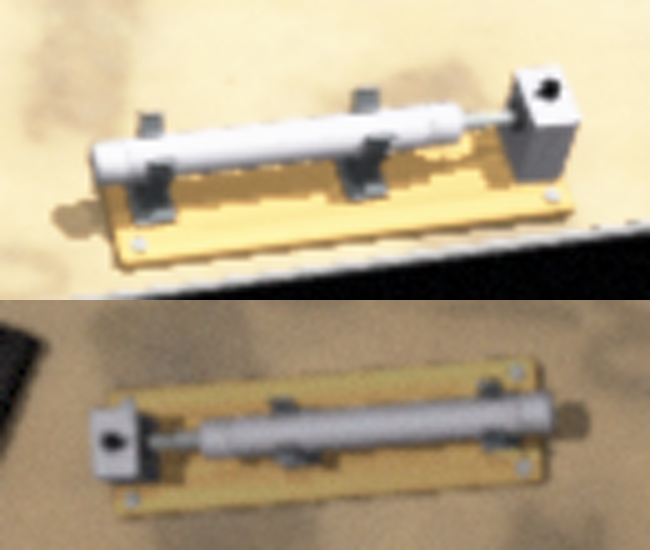

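```bash
python3 - <<'E'
from h import *
g=lambda f:cv2.cvtColor(cv2.imread(f),cv2.COLOR_BGR2GRAY).astype(float)
a,b,c=g("pics/side11.png"),g("pics/side12.png"),g("pics/side13.png")
for nm,i in(("11",a),("12",b),("13",c)): print(nm,i[187:191,430:446].mean(0).round().astype(int).tolist(), i[193,432:442].round().astype(int).tolist())
T0,T1=g("pics/top0.png"),g("pics/top13.png")
for nm,(x,y) in(("eraser",(330,224)),("pad",(330,163)),("tape",(285,156))): print(nm,abs(T0-T1)[y-12:y+12,x-14:x+14].mean().round(1))
E
python3 st.py
```

```text
11 [73, 183, 240, 246, 246, 235, 204, 197, 198, 199, 198, 187, 197, 199, 184, 167] [145, 145, 161, 211, 230, 233, 231, 191, 154, 153]
12 [51, 49, 100, 225, 244, 246, 242, 223, 202, 197, 198, 194, 200, 200, 184, 168] [124, 137, 146, 157, 198, 229, 231, 190, 156, 153]
13 [246, 239, 242, 244, 245, 245, 242, 224, 201, 198, 198, 196, 202, 200, 183, 167] [137, 136, 147, 155, 181, 226, 232, 191, 157, 154]
eraser 27.5
pad 7.0
tape 7.9
24.2 [431.29 -49.59 166.88] jaw yaw 0.0997 tilt [ 0.0007 -0.0008] [-0.01 -0.11 -0.16] [-0.055 -0.04  -0.022] 56.48 q6 -0.48
```

```bash
python3 - <<'E'
import cv2,numpy as np
s=[cv2.resize(cv2.imread(f"pics/side{k}.png")[175:225,280:340],None,fx=5,fy=5) for k in(0,13)]
cv2.imwrite("pics/er.png",np.hstack(s))
E
```

```text
(no output)
```

View pics/er.png

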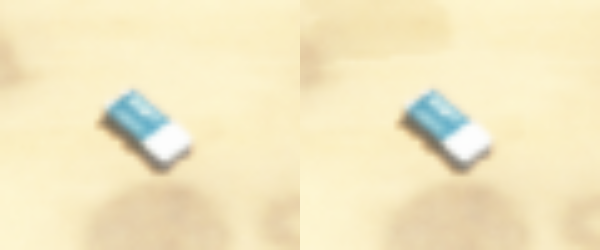

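The eraser sits in the same place in both pictures, at about px (310, 200); the earlier difference came from the arm in the top view. I'm handing in the job.

```bash
python3 -c "
from bench import manip
print(manip.finish_job())"
```

```text
the job is handed in; nothing more can be done
None
```

The tube is snapped into both clips, slid up against the sprung pin and released. I handed the job in at about 24 s of the 58 s allowed; no verdict is reported.

**Seating:** It passed the lips at about 15–16 N and then bottomed on the saddles. The highest downward force I measured was 26 N, under the 40 N limit.

**Sliding:** I slid it about 15 mm until the pin's spring showed as a torque rise worth about 1.1 N, then took it 0.5–0.6 mm further. That is roughly 2 mm of pin travel, an estimated 1.5 N on the pin. I then took most of the load off the arm, opened the fingers and backed away.

**Last checks:**
- **Tube:** In the final pictures it lies level in both clips with its end on the pin, and it did not spring back after release. I could not measure the pin force after letting go.
- **Bystanders:** The eraser is unmoved, and the ink pad and tape roll look unchanged.
- **Robot:** It was clear of everything, with the measured force near zero.

**Disagreements:**
- **Tool height:** The reported tool height was about 36 mm lower than the real gripper, so my first grasp closed on air above the tube. I corrected this from the side camera, and force contact with the lips and saddles agreed with the correction.
- **Top view:** A plain picture difference flagged the eraser, most likely because the arm hid it. The side view shows it in the same place.

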